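# Start a new logged sample batch on the treatment trolley

### The arm

A 6-joint arm with a two-finger parallel gripper is mounted at the origin on the work surface. World frame = base frame: x ahead of the robot, y to its left, z up, the work surface at z = 0. Lengths are in mm, angles in rad, forces in N, time in s.
With the tool pointing down it reaches from about 325 to 900 mm from the base axis. Payload 6.1 kg.
Tool frame: the origin (TCP) lies on the centre line of the jaws, within the pads' length; the fingertips stand 8 mm ahead of it and the grasp point (between the pads) lies 11 mm behind it; z points along the fingers, y is the line along which they close (so a half turn about z gives the same grasp; the last joint's range is limited). The gripper opens to 85 mm and grips with 20 to 120 N. Pads are 22 mm wide; open, the fingers measure 114 mm over their backs; the gripper's body (76 mm by 85 mm) begins 54 mm behind the grasp point. The pads swing forward as they close: fully open they stand 13 mm farther back than shut.
Start: joints at [-1.429, 0.22, 1.526, -0, 1.395, -0.126], TCP at [165.375, -602.716, 239.3] pointing down, gripper open.
Joint ranges: [-2.98, 2.98], [-0.91, 2.08], [0.09, 2.57], [-1.24, 4.39], [0.2, 2.65], [-2.68, 2.68]. Speed limits (rad/s): [2.57, 2.57, 3.01, 3.14, 3.14, 3.14].

### API

Orientations are given as a 3x3 rotation matrix whose columns are the frame's x, y, z axes.
In Python, from cell import manip, camrig gives the robot as it stands (manip), with the cameras (camrig). Calls block until the motion is done:
- manip.goto(position, orientation): joint-space move of the TCP to a pose.
- manip.movel(position, rot=None, speed=150, contact_N=None): straight line of the TCP; rot=None keeps the orientation; speed is the mean speed in mm/s. With contact_N (N) it stops when the force on the tool has changed by that much, and returns True; else False.
- manip.move_joints(angles): joint-space move.
- manip.move_gripper(opening): finger opening in mm; the grip force is fixed at half the most; returns when the fingers have stopped.
- manip.pause(seconds).
- manip.inverse_kinematics(position, orientation): joint angles nearest the present ones, or None.
- manip.read_state(): the state.
- camrig.snapshot(name): name is "side" or "top" or "wrist"; returns a dict with "img" (400x640x3 uint8, red, green, blue), "fx", "fy", "cx", "cy" (pixels), "position" and "attitude" of the camera in the world; the wrist camera has in their place "hand_eye" (4x4, takes a point from camera to tool coordinates, whose origin is the TCP and whose axes are the flange's). Camera axes: x right, y down, z forward; pixel columns grow to the right and rows downward; lengths in mm; the calibration is good to about 2 mm. A picture is of the moment at which its call begins: read the wrist's pose just before it. There is no depth.
A pose or a line that the arm cannot do raises manip.MotionError and nothing moves.
- manip.hand_in(): hands the job in; it is judged then, once.
The state is a dict: "t": time; "q": joint angles; "qvel": joint speeds; "effort": joint torques, N m; "eef_pos": TCP position; "orientation": TCP orientation; "force": force on the tool from outside, world axes, zero at the start; "wrist_torque": the same for the moment, N m; "grip_width": finger opening in mm; "gripper_force": force on a finger pad.
Only numpy, scipy, OpenCV 4.12 (cv2) and the standard library are available. Lean on these libraries where they do the work, as an engineer would, in place of code of your own. Each camera call takes 0.05 s, during which the arm holds its last target. There are 200 camera calls.

### The job

Start a new sample batch. First pull the spent orange temperature logger out of its dock and lay it flat in the metal return tray; then lay every sample tube on the white sloped rest, one to a notch with its red cap at the higher end; then slide the blue logger, white label first, into the dock until it is fully home, and last push the dock's green switch all the way over, away from the robot. Leave the other things on the trolley where they are.

Things in the scene. Friction and masses are not known exactly. Their poses are not given: they have to be found in the camera images.
- rest: White sloped rest, fixed, 130 (x) x 250 (y) mm, rising 15 degrees towards its own +x. Two saw-tooth rails 8 mm thick run along y, 33 mm before and behind the slope centre, which is 80 mm above the origin; 58 mm between them is open down to the table. V notches (90 degrees) at y = -90, -30, 30, 90 mm; peaks 12 mm above a resting tube's axis. Origin: on the table, mid-rest, z up.
- rest_mid (a point): Where the origin of a resting tube lies, but at y = 0: at x = 5.8, z = 81.6 mm in the rest's frame, axes parallel to the rest's (x level, not along the slope). A tube may lie about 10 mm further up or down the slope.
- tube1: Sample tube 130 mm long, 60 g: clear round body 22 mm diameter from x = -53 to 40 mm, white hexagonal foot x = -65 to -53, red hexagonal cap x = 40 to 65, both 30 mm across flats. Origin: on the axis, mid-length; x points to the cap. Lies on its hexagon flats, axis 15 mm above the table, and does not roll. Two to four are present; an absent one reads None.
- tube2: Sample tube 130 mm long, 60 g: clear round body 22 mm diameter from x = -53 to 40 mm, white hexagonal foot x = -65 to -53, red hexagonal cap x = 40 to 65, both 30 mm across flats. Origin: on the axis, mid-length; x points to the cap. Lies on its hexagon flats, axis 15 mm above the table, and does not roll. Two to four are present; an absent one reads None.
- tube3: Sample tube 130 mm long, 60 g: clear round body 22 mm diameter from x = -53 to 40 mm, white hexagonal foot x = -65 to -53, red hexagonal cap x = 40 to 65, both 30 mm across flats. Origin: on the axis, mid-length; x points to the cap. Lies on its hexagon flats, axis 15 mm above the table, and does not roll. Two to four are present; an absent one reads None.
- tube4: Sample tube 130 mm long, 60 g: clear round body 22 mm diameter from x = -53 to 40 mm, white hexagonal foot x = -65 to -53, red hexagonal cap x = 40 to 65, both 30 mm across flats. Origin: on the axis, mid-length; x points to the cap. Lies on its hexagon flats, axis 15 mm above the table, and does not roll. Two to four are present; an absent one reads None.
- dock: Grey logger dock, fixed: a sleeve open to its own -x and below (loggers slide in along the table). Inside 44 wide, 26 high; walls x = -40 to 43 mm, roof top 34 mm, back stop at x = 35; blue lips flare from the mouth to x = -52, 57 mm wide. A logger fully home has its origin at x = -27.5, y = 0 and sticks out 38 mm past the lips. Origin: on the table, mid-sleeve, z up.
- old_logger: Spent orange logger, a rigid block 125 x 40 x 22 mm (x, y, z), 110 g, at the start nearly or fully home in the dock. Origin: centre of its underside; x along its length, its white label towards +x (inside the dock), a black grip patch at the -x end.
- new_logger: Fresh blue logger, same block 125 x 40 x 22 mm, 110 g, lying on the table. Origin: centre of its underside; +x is the label end that goes into the dock first. Carry it by its middle (held by an end it may swing down if the grip slackens), set it down before the mouth, then take it within 25 mm of its -x (black patch) end to slide it home.
- tray: Aluminium return tray, fixed, 170 x 130 mm outside, walls 5 mm thick and 28 mm high, floor 5 mm. Origin: centre of its underside; x along its length.
- switch (a joint): Green toggle lever on a block beside the dock. About 0 = off, leaning towards the dock's -x (robot side); it swings to the dock's +x, to 1.0 rad = on, and stays where it is left; light to push.
- switch_tip (a point): Tip of the green lever.
- vial: Bystander: clear bottle with blue cap, 40 mm wide, 90 mm tall. Origin under its centre.
- carton: Bystander: white carton 60 x 120 x 70 mm. Origin under its centre.
- dish: Bystander: steel bowl 110 mm wide, 40 mm tall. Origin under its centre.
- jar: Bystander: amber jar with white lid, 42 mm wide, 48 mm tall. Origin under its centre.
- spray: Bystander: white bottle with green cap, 60 mm wide, 160 mm tall. Origin under its centre.
- old_centre (a point): Middle of the orange logger: z = 11 mm in its frame, so 11 mm above what it lies flat on.
- new_nose (a point): Middle of the blue logger's label end face: x = 62.5, z = 11 mm in its frame.

How it is judged:
By the outcome, as a careful person would: the job done as asked, in the order asked, and still so for the second after the job is handed in, with the robot touching nothing.
Of tube1, tube2, tube3, tube4 only 2 to 4 are there at a start; the rules pass over those that are not, and their reading is None.
At some moment in a run one of new_logger may be knocked a few centimetres aside while the robot is not near it.
Once in a run the grip may slacken for a moment while it holds something.
It also fails if it takes over 210 s, if anything falls off the work surface, if the arm or the gripper's body presses on something with over 40 N, if the wrist force passes 120 N, or if a joint passes its speed limit or range.

## Working session

There is one attempt and no reset: what is moved stays moved. The work goes in short steps, each a Python script; the robot and the scene stay as the last script left them, time stands still between calls to the robot, and variables do not carry over. Pictures are saved under pics/ and viewed, at most 14 in all, crops included, and the job is handed in when it is done.

```bash
ls; mkdir -p pics; python3 - <<'E'
from cell import manip, camrig
import cv2,numpy as np
s=manip.read_state();print(s['t'],s['orientation'],s['grip_width'])
ims=[]
for n in['top','side','wrist']:
    d=camrig.snapshot(n);cv2.imwrite(f'pics/{n}0.png',d['img'][:,:,::-1])
    print(n,{k:np.round(v,3).tolist() for k,v in d.items() if k!='img'})
E
```

```text
cell.py
pics
0.0 [[ 9.64356344e-01  2.64606809e-01 -2.79975377e-04]
 [ 2.64606863e-01 -9.64354566e-01  1.86530030e-03]
 [ 2.23575628e-04 -1.87289758e-03 -9.99998221e-01]] 85.18200416983629
top {'fx': 515.876, 'fy': 515.876, 'cx': 313.174, 'cy': 198.096, 'position': [289.499, 77.217, 1503.461], 'attitude': [[0.007, -0.979, 0.203], [-1.0, -0.007, -0.001], [0.002, -0.203, -0.979]]}
side {'fx': 507.479, 'fy': 507.479, 'cx': 316.146, 'cy': 198.856, 'position': [-393.55, 969.877, 945.884], 'attitude': [[-0.677, -0.405, 0.614], [-0.736, 0.382, -0.559], [-0.008, -0.83, -0.557]]}
wrist {'fx': 359.815, 'fy': 359.815, 'cx': 316.913, 'cy': 194.523, 'hand_eye': [[-0.0, -0.955, -0.297, 75.935], [1.0, -0.0, -0.0, 0.201], [0.0, -0.297, 0.955, -133.536], [0.0, 0.0, 0.0, 1.0]]}
```

View pics/top0.png

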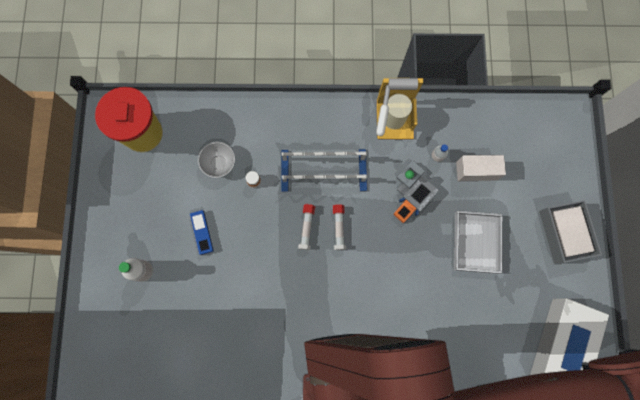

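View pics/side0.png

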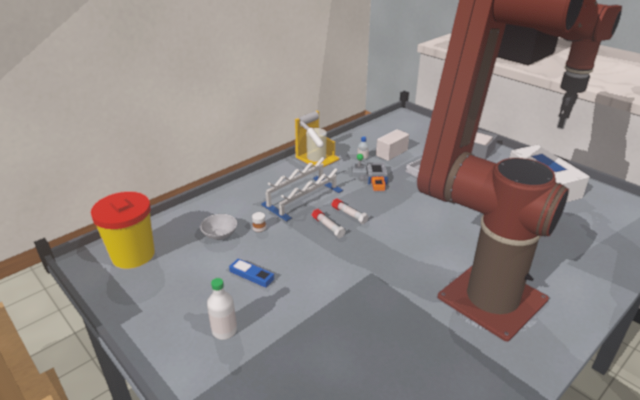

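The top view shows the following (pixel positions):
- Tubes at (307,227) and (339,227), with their caps far from the robot.
- Rest around (324,170).
- Dock at (420,193), with the orange logger at (404,211) and the green switch at (410,174).
- Tray at (480,242) and blue logger at (201,232).

The side view agrees and shows only two tubes. Next I'll take wrist views over each area.

```bash
cat > h.py <<'E'
from cell import manip, camrig
import cv2,numpy as np
from scipy.spatial.transform import Rotation as Ro
def cam(name):
    s=manip.read_state(); d=camrig.snapshot(name)
    if name=='wrist':
        T=np.eye(4);T[:3,:3]=s['orientation'];T[:3,3]=s['eef_pos']
        T=T@np.array(d['hand_eye']); R,p=T[:3,:3],T[:3,3]
    else: R,p=np.array(d['attitude']),np.array(d['position'])
    return dict(img=d['img'],K=np.array([[d['fx'],0,d['cx']],[0,d['fy'],d['cy']],[0,0,1]]),R=R,p=p)
def ray(c,uv):
    v=c['R']@np.linalg.solve(c['K'],[uv[0],uv[1],1.]);return v/np.linalg.norm(v)
def onz(c,uv,z):
    v=ray(c,uv);return c['p']+v*(z-c['p'][2])/v[2]
def proj(c,P):
    q=c['K']@(c['R'].T@(np.asarray(P,float)-c['p']));return q[:2]/q[2]
def tri(obs):
    A=0;b=0
    for c,uv in obs:
        v=ray(c,uv);M=np.eye(3)-np.outer(v,v);A=A+M;b=b+M@c['p']
    P=np.linalg.solve(A,b);return P,[np.round(proj(c,P)-uv,1).tolist() for c,uv in obs]
def down(yaw):  # tool x axis along yaw, pointing down
    c,s=np.cos(yaw),np.sin(yaw);return np.array([[c,s,0],[s,-c,0],[0,0,-1.]])
def save(c,n,rect=None,scale=1):
    im=c['img'][:,:,::-1]
    if rect: x0,y0,x1,y1=rect;im=im[y0:y1,x0:x1]
    cv2.imwrite(f'pics/{n}.png',cv2.resize(im,None,fx=scale,fy=scale))
def blobs(c,lo,hi,amin=60):
    h=cv2.cvtColor(c['img'],cv2.COLOR_RGB2HSV);m=cv2.inRange(h,np.array(lo),np.array(hi))
    n,l,st,ce=cv2.connectedComponentsWithStats(m)
    return [(ce[i],st[i],l==i) for i in range(1,n) if st[i,4]>=amin]
E
python3 - <<'E'
from h import *
c=cam('top');print(manip.read_state()['t'])
for n,uv,z in [('t1cap',(309,209),15),('t1foot',(304,246),15),('t2cap',(338,209),15),('t2foot',(340,246),15),('old',(404,211),20),('dock',(424,193),34),('tray',(479,242),15),('new',(201,232),22),('newlab',(198,220),22),('newblk',(203,246),22),('sw',(410,174),60),('rest',(324,170),60),('carton',(481,167),70),('vial',(440,152),90),('jar',(252,178),48)]:
    print(n,onz(c,uv,z).round().tolist())
# wrist poses: look from height
for n,(x,y) in dict(dock=(480,-220),tubes=(480,30),new=(430,390)).items():
  for yaw in (0.,np.arctan2(y,x)):
    print(n,yaw,manip.inverse_kinematics([x,y,300],down(yaw)))
E
```

```text
0.2
t1cap [566.0, 88.0, 15.0]
t1foot [457.0, 102.0, 15.0]
t2cap [567.0, 3.0, 15.0]
t2foot [458.0, -2.0, 15.0]
old [561.0, -189.0, 20.0]
dock [612.0, -247.0, 34.0]
tray [472.0, -405.0, 15.0]
new [495.0, 400.0, 22.0]
newlab [530.0, 411.0, 22.0]
newblk [454.0, 392.0, 22.0]
sw [663.0, -203.0, 60.0]
rest [673.0, 46.0, 60.0]
carton [682.0, -406.0, 70.0]
vial [720.0, -285.0, 90.0]
jar [650.0, 254.0, 48.0]
dock 0.0 [-5.79176964e-01 -4.75628147e-02  1.69897353e+00 -4.44089210e-16
  1.49018193e+00  9.91619362e-01]
dock -0.4297622790966885 [-5.79176964e-01 -4.75628147e-02  1.69897353e+00 -4.44089210e-16
  1.49018193e+00  1.42138164e+00]
tubes 0.0 [-1.01748719e-01 -1.66296490e-01  1.80809242e+00 -4.44089210e-16
  1.49979672e+00  1.46904761e+00]
tubes 0.06241880999595735 [-1.01748719e-01 -1.66296490e-01  1.80809242e+00 -4.44089210e-16
  1.49979672e+00  1.40662880e+00]
new 0.0 [ 6.00842626e-01  8.10240514e-02  1.56875346e+00 -4.44089210e-16
  1.49181514e+00  2.17163895e+00]
new 0.7366563120875167 [ 6.00842626e-01  8.10240514e-02  1.56875346e+00 -4.44089210e-16
  1.49181514e+00  1.43498264e+00]
```

View pics/wrist0.png

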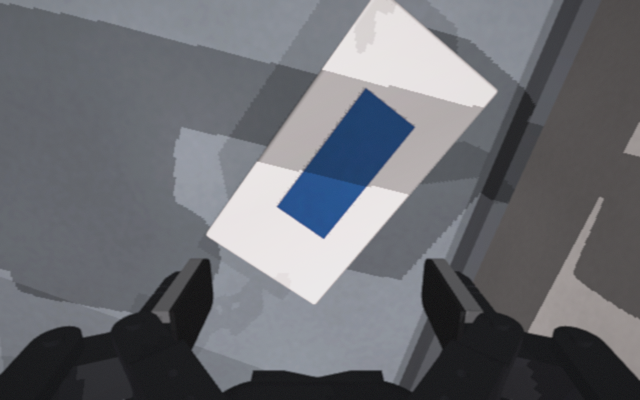

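The start wrist picture shows only a white box with a blue label, which isn't one of the task items. Next comes a tour of wrist views.

```bash
python3 - <<'E'
from h import *
import pickle
V={}
for n,x,y in [('A',600,-320),('B',600,-180),('C',600,-20),('D',600,110),('E',500,330),('F',500,430)]:
    manip.goto([x,y,320],down(0.)); V[n]=cam('wrist'); save(V[n],'w'+n)
V['top']=cam('top');V['side']=cam('side');save(V['top'],'top1')
pickle.dump(V,open('V.pkl','wb'));print(manip.read_state()['t'])
m=np.vstack([np.hstack([V[a]['img'],V[b]['img']]) for a,b in('AB','CD')])
cv2.imwrite('pics/m1.png',cv2.resize(m,(800,500),interpolation=cv2.INTER_AREA)[:,:,::-1])
t=V['top']['img'];cv2.imwrite('pics/topl.png',t[200:400,100:600,::-1])
E
```

```text
5.825
```

View pics/wB.png

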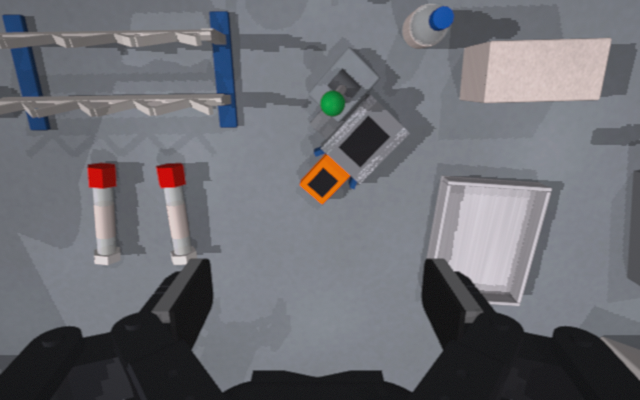

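View pics/wD.png

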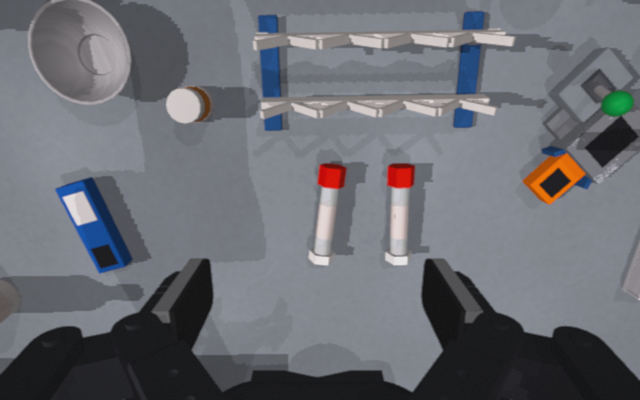

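View pics/topl.png

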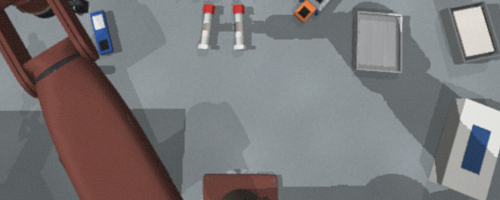

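Wrist view B shows:
- Tubes with caps at (102,175) and (171,175).
- Orange logger at (324,180), dock roof at (365,142), switch tip at (332,103).
- Tray from (432,177) to (550,303).

In view D the blue logger is at (94,225), label up-left, and the far rail of the rest images longer (261 px against 235), so it is the higher one. The lower half of the top view shows no more tubes, so there are two. Next I'll take closer, aligned views of the dock and rest.

```bash
python3 - <<'E'
from h import *
import pickle
V=pickle.load(open('V.pkl','rb'))
R=lambda n,lo,hi,a=60:blobs(V[n],lo,hi,a)
def show(tag,lo,hi,views,a=60,z=0):
    for n in views:
        for ce,st,m in R(n,lo,hi,a): print(tag,n,ce.round(1),st.tolist(),onz(V[n],ce,z).round(1))
red=((0,170,90),(5,255,255));org=((7,170,120),(18,255,255));grn=((50,120,60),(80,255,255));blu=((100,150,60),(125,255,255))
show('red',*red,'BCD',100,20);show('org',*org,'BCD',150,22);show('grn',*grn,'BCD',60,60);show('blu',*blu,'BCDEF',60,0)
y=-np.pi/4;d=np.array([np.cos(y),np.sin(y)]);l=np.array([-d[1],d[0]])
for n,b,k,z in [('G',-60,-45,200),('H',-60,45,200),('R1',0,0,0),('R2',0,0,0)]:
    if n in 'GH': p=np.array([605,-240])+b*d+k*l;manip.goto([*p,z],down(y))
    else: manip.goto([600,46+(-50 if n=='R1' else 50),270],down(0.))
    V[n]=cam('wrist');save(V[n],'w'+n)
pickle.dump(V,open('V.pkl','wb'));print(manip.read_state()['t'])
g=np.hstack([V[n]['img'][:300,120:520] for n in 'GH']);cv2.imwrite('pics/gh.png',g[:,:,::-1])
r=np.vstack([V[n]['img'][:260] for n in('R1','R2')]);cv2.imwrite('pics/rr.png',r[:,:,::-1])
E
```

```text
red B [101.5 175.3] [88, 164, 28, 24, 611] [566.2  87.5  20. ]
red B [170.6 175. ] [157, 164, 28, 24, 557] [566.6   1.7  20. ]
red C [227.7 175.5] [215, 164, 27, 25, 586] [566.3  89.6  20. ]
red C [296.8 175.3] [284, 164, 26, 24, 568] [566.5   3.9  20. ]
red D [331.4 175.6] [318, 164, 28, 25, 574] [566.2  91.2  20. ]
red D [400.5 175.3] [388, 164, 26, 24, 575] [566.5   5.5  20. ]
org B [324.5 177.3] [300, 155, 50, 49, 870] [ 564.2 -189.4   22. ]
org C [451.2 175.7] [423, 154, 56, 50, 1089] [ 566.4 -187.    22. ]
org D [553.5 175.7] [523, 154, 62, 50, 1303] [ 566.3 -183.1   22. ]
grn B [332.2 103. ] [321, 91, 24, 25, 470] [ 655.4 -196.2   60. ]
grn C [488.7 103. ] [476, 91, 27, 25, 534] [ 655.6 -203.5   60. ]
grn D [617.1 103. ] [602, 91, 32, 25, 630] [ 655.4 -209.4   60. ]
blu B [441.3  18. ] [430, 7, 24, 23, 430] [ 746.9 -322.5   -0. ]
blu B [224.   68.9] [210, 12, 27, 115, 1586] [691.7 -69.2   0. ]
blu B [13.3 22.7] [3, 15, 22, 17, 295] [741.9 169.2   0. ]
blu B [25.3 71.5] [12, 48, 28, 48, 833] [688.7 168.1   0. ]
blu B [ 37.5 123.3] [28, 115, 20, 15, 195] [627.7 167.6   0. ]
blu 
[... 769 characters left out ...]
2  68.8] [457, 45, 23, 48, 848] [692.  -70.9   0. ]
blu D [270.2  72.2] [261, 48, 19, 49, 801] [688.2 164.8   0. ]
blu D [462.8 117.9] [454, 108, 19, 19, 292] [634.5 -71.4   0. ]
blu D [273.2 123. ] [265, 115, 17, 15, 206] [628.5 163.5   0. ]
blu D [552.9 151. ] [543, 147, 22, 9, 126] [ 593.1 -191.     0. ]
blu D [584.1 182.2] [576, 177, 15, 11, 96] [ 552.  -239.6    0. ]
blu D [ 97.7 225.3] [56, 178, 75, 95, 2326] [491.9 406.3   0. ]
blu E [459.9  25.8] [451, 0, 21, 44, 586] [639.4 163.6   0. ]
blu E [258.1 152.6] [225, 99, 62, 104, 2001] [492.2 403.5   0. ]
blu F [548.6  24.6] [538, 0, 25, 43, 646] [640.1 162.9   0. ]
blu F [338.7 152.3] [310, 98, 56, 105, 1858] [492.  401.6   0. ]
10.0833
```

View pics/gh.png

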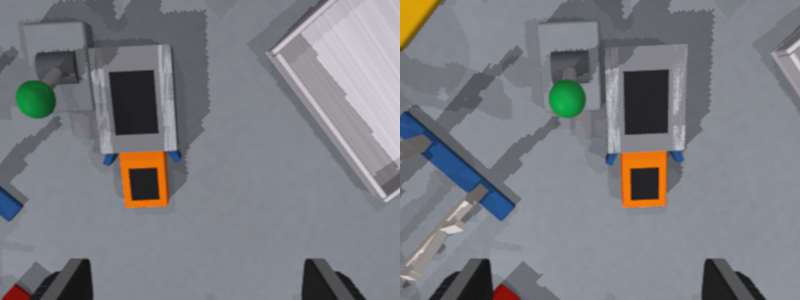

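View pics/rr.png

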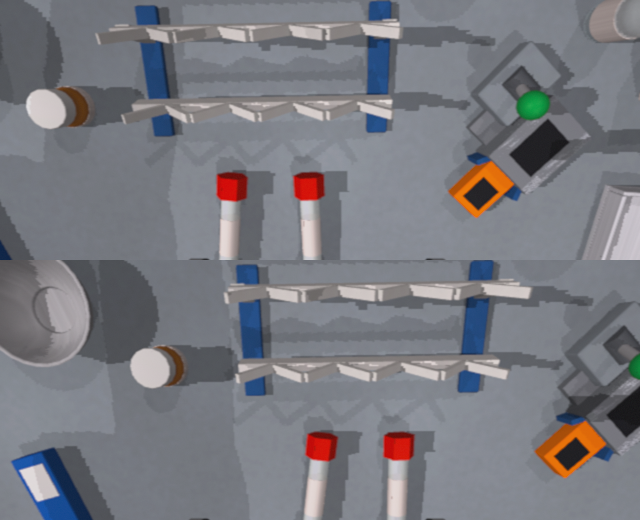

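The G and H views show the dock axis-aligned in the camera, with the roof patch at about (253,102) in G full coordinates and the grip patch at about (264,184). R1 and R2 show the rails running nearly level across the image, far rail ends (97,38)-(400,28) and near rail ends (123,118)-(392,113) in R1.

```bash
python3 - <<'E'
from h import *
import pickle
V=pickle.load(open('V.pkl','rb'))
blk=((0,0,0),(180,120,50));org=((7,170,120),(18,255,255));grn=((50,120,60),(80,255,255));blu=((100,150,60),(125,255,255))
def f(n,rng,amin,lim=290):return [b for b in blobs(V[n],*rng,amin) if b[0][1]<lim and b[1][1]+b[1][3]<lim]
def rect(m):
    c=cv2.findContours(m.astype(np.uint8),0,2)[0];return cv2.minAreaRect(max(c,key=cv2.contourArea))
B={n:f(n,blk,300,250) for n in 'GH'}
for n in 'GH':print(n,[(b[0].round(1).tolist(),b[1].tolist(),np.round(rect(b[2])[2],1)) for b in B[n]],[(b[0].round(1).tolist(),b[1].tolist()) for b in f(n,org,100)+f(n,grn,100)+f(n,blu,40)])
near=lambda n,p:min(B[n],key=lambda b:np.hypot(*(b[0]-p)))[2]
pts=[]
for nm,pg,ph in [('roof',(253,102),(366,102)),('grip',(264,184),(365,184))]:
    a,b=near('G',pg),near('H',ph)
    P,e=tri([('G',0),('H',0)] and [(V['G'],rect(a)[0]),(V['H'],rect(b)[0])]);print(nm,P.round(1),e);pts.append(P)
d=pts[0]-pts[1];print('yaw',np.arctan2(d[1],d[0]))
# corners yaw of roof patch and grip patch
for nm,p,z in [('roof',{'G':(253,102),'H':(366,102)},pts[0][2]),('grip',{'G':(264,184),'H':(365,184)},pts[1][2])]:
  for n in 'GH':
    c=cv2.boxPoints(rect(near(n,p[n])));W=np.array([onz(V[n],q,z)[:2] for q in c])
    print(nm,n,[(np.round(np.hypot(*(W[i]-W[i-1])),1),np.round(np.degrees(np.arctan2(*(W[i]-W[i-1])[::-1]))%90,1)) for i in range(4)],W.mean(0).round(1))
g=[min(f(n,grn,100),key=lambda b:b[0][1])[0] for n in 'GH'];print('switch',tri([(V['G'],g[0]),(V['H'],g[1])]))
# rails
for nm,a,b in [('farL',(97,38),(226,42)),('farR',(400,28),(531,31)),('nearL',(123,118),(239,120)),('nearR',(392,113),(507,116)),('jar',(50,109),(151,108))]:
    print(nm,[np.round(x,1).tolist() for x in tri([(V['R1'],a),(V['R2'],b)])])
print('barR',tri([(V['C'],(357.9,68.9)),(V['D'],(468.2,68.8))]))
E
```

```text
G [([253.6, 102.0], [230, 71, 48, 64, 2622], np.float64(85.4)), ([264.0, 183.6], [250, 169, 28, 31, 760], np.float64(85.6))] [([264.3, 176.1], [239, 151, 49, 57, 1555]), ([155.1, 98.9], [136, 81, 39, 37, 1148]), ([78.6, 167.0], [12, 113, 130, 107, 2608]), ([295.1, 155.8], [289, 152, 11, 10, 79]), ([228.6, 159.1], [224, 155, 11, 10, 78])]
H [([365.8, 101.4], [345, 71, 43, 63, 2581], np.float64(0.0)), ([364.5, 183.4], [352, 169, 26, 30, 768], np.float64(90.0))] [([363.1, 176.1], [341, 151, 46, 56, 1557]), ([286.6, 98.4], [269, 80, 36, 38, 1077]), ([173.7, 165.7], [112, 112, 122, 108, 2553]), ([397.1, 155.9], [391, 152, 12, 10, 76]), ([330.5, 158.4], [327, 154, 9, 11, 71])]
roof [ 610.7 -235.3   35.3] [[0.0, 0.1], [0.0, -0.1]]
grip [ 557.6 -187.1   22.2] [[-0.0, -0.1], [-0.0, 0.1]]
yaw -0.7373253381212327
roof G [(np.float64(49.1), np.float64(45.8)), (np.float64(33.8), np.float64(49.4)), (np.float64(48.9), np.float64(47.8)), (np.float64(35.5), np.float64(49.6))] [ 610.3 -234.9]
roof H [(np.float64(34.6), np.float64(45.2)), (np.float64(48.3), np.float64(46.5)), (np.float64(32.9), np.floa
[... 174 characters left out ...]
oat64(47.4)), (np.float64(23.6), np.float64(49.7))] [ 557.4 -186.9]
grip H [(np.float64(27.0), np.float64(46.8)), (np.float64(22.1), np.float64(45.2)), (np.float64(27.0), np.float64(48.0)), (np.float64(22.7), np.float64(45.2))] [ 557.5 -187. ]
switch (array([ 656.39507891, -195.76713878,   77.73103404]), [[0.0, 0.1], [-0.0, -0.1]])
farL [[707.8, 166.4, 97.6], [[0.4, 2.5], [-0.1, -2.5]]]
farR [[714.4, -69.7, 100.3], [[-0.2, 1.6], [0.4, -1.6]]]
nearL [[645.8, 162.8, 85.2], [[0.1, 1.3], [-0.0, -1.3]]]
nearR [[648.7, -71.3, 80.6], [[-0.1, 1.5], [0.2, -1.5]]]
jar [[651.6, 259.8, 36.2], [[-0.0, -0.1], [0.0, 0.1]]]
barR (array([691.81194977, -69.63615127,   3.36305284]), [[0.0, -0.0], [-0.0, 0.0]])
```

Result: roof at z = 35, logger top at z = 22, dock yaw about -0.74 rad. The rail peaks sit at about z = 99 (far) and 83 (near), which matches the text. I'll compute the tray, rest bars and tubes from pixels, then pull the orange logger out.

```bash
python3 - <<'E'
from h import *
import pickle
V=pickle.load(open('V.pkl','rb'))
for n,pp in [('top',[(457,213),(503,214),(502,272),(456,271)]),('B',[(443,178),(551,186),(520,303)])]:
    print('tray',n,[onz(V[n],p,28)[:2].round().tolist() for p in pp])
blu=((100,150,60),(125,255,255))
for n in ('B','R1','R2'):
  h=cv2.cvtColor(V[n]['img'],cv2.COLOR_RGB2HSV);m=cv2.inRange(h,*map(np.array,blu));m=cv2.morphologyEx(m,cv2.MORPH_CLOSE,np.ones((45,3)))
  for c in cv2.findContours(m,0,2)[0]:
    if cv2.contourArea(c)>1500:
        b=cv2.boxPoints(cv2.minAreaRect(c));W=np.array([onz(V[n],q,3.4)[:2] for q in b]);print('bar',n,W.round().tolist(),W.mean(0).round(1))
# tubes: body+foot whitish contour below each cap
for nm,o in [('t1',[('B',(101.5,175.3),(106,260)),('D',(331.4,175.6),(319.5,259))]),('t2',[('B',(170.6,175),(181,258)),('D',(400.5,175.3),(397.5,258))])]:
    a=tri([(V[n],c) for n,c,f in o]);b=tri([(V[n],f) for n,c,f in o]);print(nm,a[0].round(1),a[1],b[0].round(1),b[1],np.hypot(*(a[0]-b[0])[:2]))
# logger
for n in 'EF':
    for ce,st,m in blobs(V[n],(0,0,0),(180,130,50),150): 
        if st[1]+st[3]<240: print('blk',n,ce.round(1),st[4],onz(V[n],ce,22).round(1))
    ce,st,m=max(blobs(V[n],*blu,1000),key=lambda b:b[1][4] )
    c=cv2.findContours(m.astype(np.uint8),0,2)[0];b=cv2.boxPoints(cv2.minAreaRect(max(c,key=cv2.contourArea)))
    print('log',n,[onz(V[n],q,18)[:2].round().tolist() for q in b])
print(V['E']['img'][152,258])
E
```

```text
tray top [[555.0, -342.0], [553.0, -475.0], [386.0, -461.0], [388.0, -331.0]]
tray B [[565.0, -334.0], [555.0, -468.0], [389.0, -458.0]]
bar B [[765.0, -59.0], [766.0, -80.0], [625.0, -80.0], [623.0, -57.0]] [694.7 -69. ]
bar B [[764.0, 176.0], [768.0, 151.0], [622.0, 155.0], [617.0, 182.0]] [692.7 166. ]
bar R1 [[625.0, -60.0], [755.0, -59.0], [754.0, -79.0], [624.0, -82.0]] [689.2 -69.9]
bar R1 [[755.0, 176.0], [757.0, 152.0], [622.0, 153.0], [619.0, 179.0]] [688.1 165.2]
bar R2 [[543.0, 452.0], [568.0, 402.0], [440.0, 365.0], [410.0, 419.0]] [490.5 409.5]
bar R2 [[625.0, -60.0], [755.0, -57.0], [754.0, -79.0], [622.0, -85.0]] [688.9 -70.3]
bar R2 [[754.0, 175.0], [755.0, 155.0], [621.0, 153.0], [620.0, 176.0]] [687.6 165. ]
t1 [564.8  91.   14.4] [[-0.0, -0.0], [-0.0, 0.0]] [447.4 105.7  14. ] [[0.1, -0.7], [0.0, 0.7]] 118.32780038896024
t2 [565.1   4.1  14.2] [[0.0, 0.0], [0.0, -0.0]] [452.4   1.6  19.6] [[0.0, -0.1], [0.0, 0.1]] 112.66352124864308
blk E [266.5 183.8] 385 [457.  391.4  22. ]
log E [[549.0, 438.0], [561.0, 400.0], [442.0, 365.0], [428.0, 406.0]]
blk F [347.2 183.4] 391 [457.2 391.7  22. ]
log F [[550.0, 439.0], [560.0, 402.0], [442.0, 364.0], [430.0, 404.0]]
[ 28  90 176]
```

```bash
cat >> h.py <<'E'
YD=-0.74; DD=np.array([np.cos(YD),np.sin(YD)]); DO=np.array([610.5,-235.1])-1.5*DD
def st(): s=manip.read_state();return round(s['t'],1),np.round(s['eef_pos'],1).tolist(),round(s['grip_width'],1),round(s['gripper_force'],1),np.round(s['force'],1).tolist()
E
python3 - <<'E'
from h import *
p=DO-75*DD
manip.goto([*p,120],down(YD))
print(manip.movel([*p,10],speed=120,contact_N=15),st())
manip.move_gripper(30);print(st())
q=DO-178*DD
manip.movel([*q,10],speed=80);print(st())
c=cam('wrist');save(c,'pull')
E
```

```text
False (12.4, [554.8, -183.8, 10.9], 85.5, 0.0, [1.0, -0.0, -0.3])
(12.9, [554.6, -183.8, 10.8], 39.1, 62.3, [-1.5, -0.1, 4.5])
(14.3, [478.3, -113.9, 10.8], 38.9, 62.7, [1.0, -0.7, 7.0])
```

View pics/pull.png

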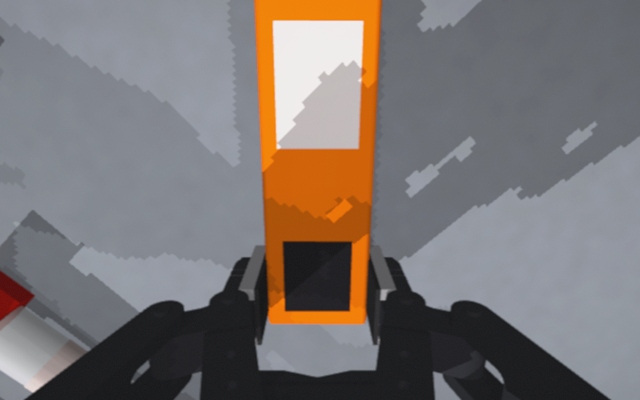

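The orange logger is fully out and held square. Its black patch is between the pads at (317,275), and its white label is clear of the dock. I'll regrasp it mid-length and carry it to the tray.

```bash
python3 - <<'E'
from h import *
manip.move_gripper(62)
q=DO-178*DD; manip.movel([*q,60],speed=200)
p=DO-131*DD; manip.movel([*p,60],speed=200); manip.movel([*p,10],speed=150,contact_N=15)
manip.move_gripper(30);print(st())
manip.movel([*p,110],speed=150);print(st())
R=down(-0.06)
manip.goto([473,-400,110],R);print(st())
print(manip.movel([473,-400,35],speed=100),st())
print(manip.movel([473,-400,12],speed=40,contact_N=6),st())
manip.move_gripper(62)
manip.movel([473,-400,160],speed=200);
manip.goto([440,-330,300],R)
c=cam('wrist');save(c,'tray1');print(st())
for ce,s_,m in blobs(c,(7,170,120),(18,255,255),300):
    k=cv2.findContours(m.astype(np.uint8),0,2)[0];b=cv2.boxPoints(cv2.minAreaRect(max(k,key=cv2.contourArea)))
    print([onz(c,q,27)[:2].round().tolist() for q in b])
E
```

```text
(16.3, [513.9, -146.2, 11.5], 38.7, 61.8, [-0.1, 0.6, 6.3])
(17.1, [511.8, -145.4, 108.9], 38.9, 61.0, [-0.6, -0.4, -1.5])
(18.1, [472.7, -398.8, 108.7], 38.7, 61.1, [0.3, 0.6, -1.4])
False (19.0, [473.5, -400.5, 35.7], 38.4, 61.0, [0.2, -0.4, -0.9])
True (19.5, [473.0, -400.2, 16.5], 38.8, 62.3, [-0.2, 1.1, 3.7])
(21.4, [439.4, -329.8, 297.0], 61.9, 0.0, [-0.3, 0.2, 0.6])
[[411.0, -374.0], [534.0, -382.0], [530.0, -422.0], [406.0, -418.0]]
```

View pics/tray1.png

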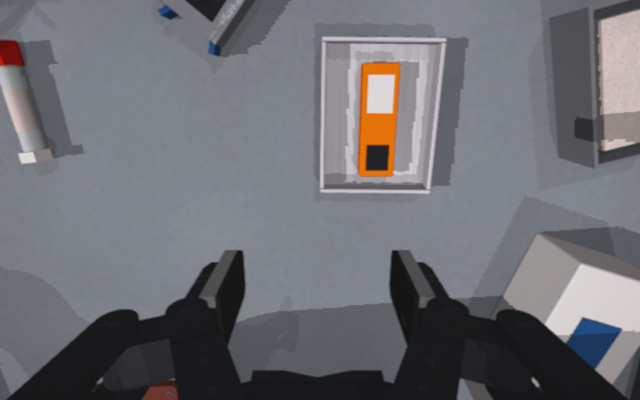

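The orange logger lies flat inside the tray (orange block at (379,120), tray rim from (322,38) to (445,190)). Next, the tubes.

```bash
cat >> h.py <<'E'
RC=np.array([688.5,47.5]);RY=0.014
RP=Ro.from_euler('ZY',[RY,-np.radians(15)]).as_matrix()@down(0.)
def pick(o,yaw):
    R=down(yaw);manip.goto([*o,90],R);manip.move_gripper(55)
    print(manip.movel([*o,10],speed=120,contact_N=12),st())
    manip.move_gripper(15);print('grip',st())
    manip.movel([*o,190],speed=200)
def place(yn):
    c,s=np.cos(RY),np.sin(RY)
    ax=np.array([RC[0]+c*5.8-s*yn,RC[1]+s*5.8+c*yn,81.6]); t=ax+5*RP[:,2]
    manip.goto(t+[0,0,100],RP);print('over',st())
    manip.movel(t-25*RP[:,2],speed=120)
    print('down',manip.movel(t+5*RP[:,2],speed=30,contact_N=3),st(),'plan z',t[2].round(1))
    manip.move_gripper(42);print(st())
    manip.movel(t-100*RP[:,2],speed=180)
E
python3 - <<'E'
from h import *
pick([511.5,97.6],-0.125); place(90)
manip.goto([600,60,270],down(0.));c=cam('wrist');save(c,'p1',(0,0,640,300));print(st())
E
```

```text
False (24.3, [512.1, 97.6, 10.5], 55.0, 0.0, [-0.3, 0.0, 0.2])
grip (24.7, [512.4, 97.6, 11.1], 20.0, 58.7, [-1.6, 0.1, 6.4])
over (26.5, [692.9, 137.4, 175.3], 20.2, 58.7, [0.2, -0.8, -0.4])
down True (28.0, [693.3, 137.5, 79.4], 20.0, 59.5, [-2.5, -0.4, 4.5]) plan z 76.8
(28.3, [692.3, 137.5, 77.9], 42.1, 0.0, [-0.6, 0.5, -0.1])
(29.7, [599.3, 60.5, 266.9], 41.9, 0.0, [0.1, -0.5, 0.1])
```

View pics/p1.png

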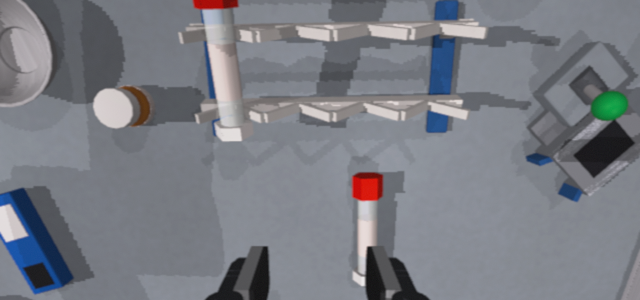

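The first tube lies in the y = +90 notch, cap at (216,0) on the high rail and foot at (231,131) clear of the low rail. Now the second tube.

```bash
python3 - <<'E'
from h import *
pick([512,3],0.022); place(-30)
manip.goto([580,60,300],down(0.));c=cam('wrist');save(c,'p2',(0,0,640,300));print(st())
manip.goto([500,380,300],down(0.))
import pickle;pickle.dump((c,cam('wrist'),cam('top')),open('V2.pkl','wb'))
c,e,t=pickle.load(open('V2.pkl','rb'));save(e,'e2')
for v in(e,t):
    for ce,s_,m in blobs(v,(100,150,60),(125,255,255),150):
        k=cv2.findContours(m.astype(np.uint8),0,2)[0];b=cv2.boxPoints(cv2.minAreaRect(max(k,key=cv2.contourArea)))
        print('blue',s_[4],[onz(v,q,22)[:2].round().tolist() for q in b])
    for ce,s_,m in blobs(v,(0,0,0),(180,130,50),150):
        P=onz(v,ce,22)
        if v is e and ce[1]<240: print('blk',s_[4],P.round(1))
    for ce,s_,m in blobs(v,(0,0,170),(180,40,255),150): print('wht',s_[4],onz(v,ce,22).round(1))
print(st())
E
```

```text
False (31.6, [512.6, 2.9, 10.5], 55.0, 0.0, [-0.4, -0.1, -0.3])
grip (32.0, [512.9, 2.9, 11.1], 20.0, 58.7, [-1.2, 0.2, 6.0])
over (33.9, [694.6, 17.7, 175.3], 19.9, 58.6, [-0.3, 0.5, -0.8])
down True (35.4, [695.1, 17.5, 79.4], 19.8, 59.4, [-2.4, 0.2, 4.4]) plan z 76.8
(35.7, [694.0, 17.7, 78.0], 42.1, 0.0, [-0.4, -0.6, -0.3])
(37.1, [579.4, 59.7, 296.7], 42.3, 0.0, [0.0, -0.4, -0.4])
blue 628 [[620.0, 183.0], [658.0, 184.0], [656.0, 163.0], [617.0, 162.0]]
blue 2079 [[550.0, 438.0], [561.0, 401.0], [443.0, 366.0], [430.0, 406.0]]
blk 423 [457.1 391.6  22. ]
wht 716 [649.  249.5  22. ]
wht 788 [644.5 105.4  22. ]
wht 878 [524.5 410.9  22. ]
wht 478 [352.2 630.9  22. ]
blue 422 [[127.0, -609.0], [239.0, -652.0], [226.0, -697.0], [115.0, -653.0]]
wht 426 [1203.5 1038.9   22. ]
wht 477 [1201.3  684.3   22. ]
wht 750 [1202.7  567.2   22. ]
wht 553 [1203.6  447.6   22. ]
wht 764 [1204.5  201.3   22. ]
wht 790 [1204.8   78.7   22. ]
wht 702 [1205.2  -41.3   22. ]
wht 754 [1206.3 -288.2   22. ]
wht 827 [1207.3 -410.8   22. ]
wht 349 [1214.7 -519.6   22. ]
wht 270 [1192.9  329.3   22. ]
wht 223 [1193.3 -143.5   22. ]
wht 231 [1141.5  933.2   22. ]
wht 853 [1105.7  797.4   22. ]
wht 1102 [1101.4  690.6   22. ]
wht 1163 [1100.7  566.5   22. ]
wht 1163 [1101.1  445.8   22. ]
wht 1212 [1099.4  322.6   22. ]
wht 1153 [1100.5  201.    22. ]
wht 1019 [1107.7   80.6   22. ]
wht 1180 [1100.8  -43.2   22. ]
wht 159 [1147.2 -300.1   22. ]
wht 334 [1131.2 -423.6   22. ]
wht 569 [1100.3 -502.9   22. ]
wht 324 [991.6 711.9  22. ]
wht 206 [1012.8 -503.2   22. ]
wht 639 [ 873.2 -163.3   22. ]
wht 230 [694.5 141.4  22. ]
wht 236 [694.3  16.3  22. ]
wht 196 [713.6 339.9  22. ]
wht 865 [ 702.1 -428.4   22. ]
wht 1300 [ 505.5 -677.7   22. ]
wht 2661 [ 188.8 -653.4   22. ]
(38.5, [500.9, 378.6, 299.9], 42.5, 0.0, [-0.3, 0.3, -0.7])
```

View pics/p2.png

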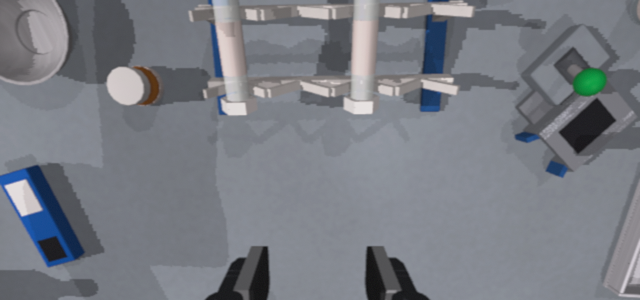

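Both tubes lie in separate notches, feet at (236,105) and (358,105), caps up the slope. The blue logger hasn't moved: centre about (497,403), yaw 0.28. I'll carry it by the middle to the dock mouth.

```bash
python3 - <<'E'
from h import *
o=[497.5,403.2];R=down(0.279)
manip.goto([*o,100],R);manip.move_gripper(65)
c=cam('wrist')
print(manip.movel([*o,10],speed=120,contact_N=12),st())
manip.move_gripper(30);print(st())
manip.movel([*o,220],speed=200);print(st())
p=DO-135*DD
manip.goto([*p,220],down(YD));print(st())
manip.movel([*p,40],speed=150)
print(manip.movel([*p,7],speed=40,contact_N=5),st())
manip.move_gripper(62);manip.movel([*p,150],speed=200)
v=DO-110*DD;manip.goto([*v,250],down(YD))
c=cam('wrist');save(c,'n1');print(st())
W={}
for nm,lo,hi,z in [('blk',(0,0,0),(180,130,50),22),('wht',(0,0,150),(180,40,255),22),('blu',(100,150,60),(125,255,255),20)]:
    for ce,s_,m in blobs(c,lo,hi,250):
        if ce[1]<260:
            P=onz(c,ce,z)[:2]-DO;print(nm,s_[4],ce.round(),'dock x,y',round(P@DD,1),round(P@[-DD[1],DD[0]],1))
E
```

```text
False (40.6, [498.1, 403.6, 10.8], 64.9, 0.0, [0.2, -0.3, 0.7])
(41.0, [498.6, 403.9, 11.6], 38.6, 63.0, [-1.1, 0.3, 5.7])
(42.2, [496.6, 402.6, 218.0], 38.8, 62.3, [0.0, -0.4, -1.5])
(44.1, [510.0, -142.3, 220.0], 38.4, 62.3, [0.0, 0.1, -1.6])
True (46.2, [509.3, -142.9, 11.5], 38.4, 63.2, [-0.7, 0.5, 4.5])
(47.9, [527.3, -159.6, 248.1], 61.8, 0.0, [-0.1, -0.0, -0.0])
blk 2166 [317.  40.] dock x,y 3.4 -0.0
blk 785 [575.  70.] dock x,y -22.4 -244.6
blk 483 [311. 245.] dock x,y -204.5 6.6
wht 8153 [533.  61.] dock x,y -14.5 -203.6
wht 950 [540.  12.] dock x,y 26.7 -202.5
wht 355 [479.  75.] dock x,y -27.0 -154.5
wht 498 [346.  59.] dock x,y -12.8 -27.4
wht 22323 [317. 231.] dock x,y -188.2 0.3
wht 323 [141. 139.] dock x,y -88.3 176.2
wht 1545 [ 53. 193.] dock x,y -144.1 277.0
wht 414 [148. 170.] dock x,y -120.0 174.1
wht 1005 [310. 183.] dock x,y -133.5 6.8
wht 278 [160. 202.] dock x,y -154.8 166.1
blu 2046 [146. 100.] dock x,y -50.4 167.0
blu 2324 [311. 207.] dock x,y -161.1 6.8
blu 610 [ 14. 241.] dock x,y -201.0 334.0
```

View pics/n1.png

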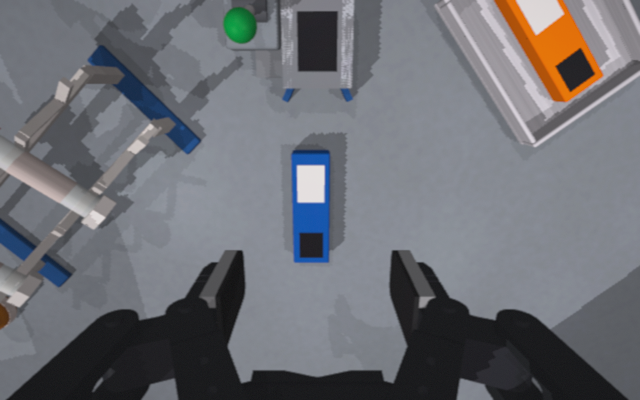

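The blue logger has been knocked: it now sits at dock x about -162, y about +6.7, still parallel to the dock, at (311,205) in the picture. I'll grip its black-patch end, shift it onto the axis and slide it home.

```bash
python3 - <<'E'
from h import *
N=np.array([-DD[1],DD[0]]); R=down(YD)
L=lambda x,y,z:np.array([*(DO+x*DD+y*N),z])
manip.goto(L(-210,6.7,90),R)
c=cam('wrist')
for ce,s_,m in blobs(c,(100,150,60),(125,255,255),600):
    P=onz(c,ce,20)[:2]-DO;print('blu',s_[4],round(P@DD,1),round(P@N,1))
print(manip.movel(L(-210,6.7,10),speed=120,contact_N=12),st())
manip.move_gripper(30);print(st())
manip.movel(L(-205,0,10.5),speed=60)
print('to mouth',manip.movel(L(-135,0,10.5),speed=80,contact_N=15),st())
print('in',manip.movel(L(-90,0,10.5),speed=50,contact_N=15),st())
print('home',manip.movel(L(-68,0,10.5),speed=25,contact_N=15),st())
P=np.array(manip.read_state()['eef_pos'])[:2]-DO;print(P@DD,P@N)
E
```

```text
blu 1162 -98.2 127.9
blu 8917 -158.7 6.8
False (49.5, [459.6, -87.9, 10.7], 62.1, 0.0, [0.2, -0.4, 0.0])
(49.9, [460.0, -87.9, 11.3], 38.6, 61.7, [-1.0, -0.0, 7.0])
to mouth True (50.4, [458.7, -96.8, 11.3], 38.7, 61.7, [-1.7, 0.5, 4.6])
in False (52.8, [542.7, -172.7, 11.3], 38.3, 62.4, [-4.2, 4.8, 11.0])
home False (53.9, [557.3, -186.1, 11.3], 38.8, 63.3, [-11.7, 9.1, 18.2])
-70.78764082949067 0.30782671447079174
```

```bash
python3 - <<'E'
from h import *
N=np.array([-DD[1],DD[0]]); R=down(YD)
L=lambda x,y,z:np.array([*(DO+x*DD+y*N),z])
print('home',manip.movel(L(-60,0,10.5),speed=20,contact_N=18),st())
P=np.array(manip.read_state()['eef_pos'])[:2]-DO;print(P@DD,P@N)
manip.move_gripper(62);print(st())
P=np.array(manip.read_state()['eef_pos'])[:2]-DO;x=P@DD
manip.movel(L(-100,0,10.5),speed=100);manip.movel(L(-100,0,150),speed=200)
import pickle;V=pickle.load(open('V.pkl','rb'));y=-np.pi/4;d=np.array([np.cos(y),np.sin(y)]);l=np.array([-d[1],d[0]])
p=np.array([605,-240])-60*d+45*l
manip.goto([*p,200],down(y));c=cam('wrist');pickle.dump(c,open('V3.pkl','wb'))
print(st())
for v,k in((c,'new'),(V['H'],'old')):
    for ce,s_,m in blobs(v,(0,0,0),(180,130,50),300):
        if ce[1]<240:
            Q=onz(v,ce,22 if s_[4]<1500 else 35)[:2]-DO;print(k,'blk',ce.round(),s_.tolist(),round(Q@DD,1),round(Q@N,1))
im=np.hstack([V['H']['img'][40:280,200:480],c['img'][40:280,200:480]])
cv2.imwrite('pics/cmp.png',im[:,:,::-1])
g=[b[0] for b in blobs(c,(50,120,60),(80,255,255),100)];print('sw',g)
E
```

```text
home True (54.1, [557.3, -186.0, 11.4], 39.1, 61.6, [-2.6, 1.3, 5.2])
-70.88738489212562 0.3414099709683866
(54.5, [556.8, -185.8, 10.5], 62.0, 0.0, [-0.1, -0.1, 0.0])
(56.2, [593.2, -165.2, 197.6], 61.9, 0.0, [-0.3, 0.3, -0.4])
new blk [364. 102.] [343, 71, 43, 63, 2592] 2.2 0.2
new blk [362. 180.] [350, 165, 26, 31, 781] -66.1 0.4
old blk [366. 101.] [345, 71, 43, 63, 2581] 2.1 0.1
old blk [364. 183.] [352, 169, 26, 30, 768] -69.9 -0.2
sw [array([284.3627907 ,  98.92465116])]
```

View pics/cmp.png

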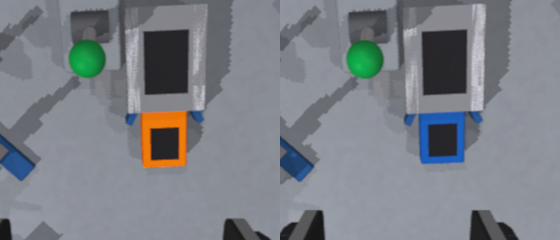

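The blue logger sits about 4 mm deeper than the orange one did (grip patch at row 180 against 183). I'll confirm with a firm push on its rear end using closed fingers.

```bash
python3 - <<'E'
from h import *
N=np.array([-DD[1],DD[0]]); R=down(YD)
L=lambda x,y,z:np.array([*(DO+x*DD+y*N),z])
manip.move_gripper(0)
manip.goto(L(-125,0,60),R);manip.movel(L(-125,0,14),speed=100)
def rel():
    s=manip.read_state();P=np.array(s['eef_pos'])[:2]-DO;return round(P@DD,1),round(float(np.array(s['force'])[:2]@DD),1)
print(manip.movel(L(-70,0,14),speed=30,contact_N=5),rel())
x0=rel()[0]
for k in range(1,8):
    manip.movel(L(x0+1.2*k,0,14),speed=15);r=rel();print(r)
    if r[1]<-22:break
manip.movel(L(-125,0,14),speed=100);manip.movel(L(-125,0,150),speed=200)
p=np.array([605,-240])-60*np.array([.7071,-.7071])+45*np.array([.7071,.7071])
manip.goto([*p,200],down(-np.pi/4));c=cam('wrist')
for ce,s_,m in blobs(c,(0,0,0),(180,130,50),300):
    if ce[1]<240:
        Q=onz(c,ce,22 if s_[4]<1500 else 35)[:2]-DO;print(ce.round(1),round(Q@DD,1),round(Q@N,1))
E
```

```text
True (np.float64(-100.4), 0.7)
(np.float64(-100.0), -2.8)
(np.float64(-100.0), -7.2)
(np.float64(-99.9), -11.5)
(np.float64(-99.9), -15.9)
(np.float64(-99.9), -19.3)
(np.float64(-99.8), -24.1)
[363.6 101.2] 2.1 0.2
[362.2 179.1] -65.8 0.3
```

The logger is hard against the back stop: 24 N moved it under 1 mm. Now the switch, with the tip at dock x 9, y 60, z 78. I'll push it with closed fingers.

```bash
python3 - <<'E'
from h import *
N=np.array([-DD[1],DD[0]]); R=down(YD)
L=lambda x,y,z:np.array([*(DO+x*DD+y*N),z])
def rel():
    s=manip.read_state();P=np.array(s['eef_pos'])[:2]-DO;return float(round(P@DD,1)),round(float(np.array(s['force'])[:2]@DD),1)
manip.goto(L(-45,60,140),R);manip.movel(L(-45,60,74),speed=120)
for x in range(-20,66,3):
    manip.movel(L(x,60,74),speed=40);r=rel()
    if r[1]<-12: print('stop',x,r);break
print(rel(),st())
x=rel()[0];manip.movel(L(x-30,60,74),speed=100);manip.movel(L(x-30,60,200),speed=200)
p=np.array([605,-240])-60*np.array([.7071,-.7071])
G=[]
for k in(-45,45):
    q=p+k*np.array([.7071,.7071]);manip.goto([*q,200],down(-np.pi/4));c=cam('wrist')
    b=max(blobs(c,(50,120,60),(80,255,255),100),key=lambda b:b[1][4]);G.append((c,b[0]))
save(G[0][0],'sw1',(80,0,480,280),2);P,e=tri(G);Q=P[:2]-DO;print('tip',Q@DD,Q@N,P[2],e,st())
E
```

```text
stop 40 (36.5, -15.0)
(36.5, -15.0) (69.3, [676.9, -214.3, 73.6], 0.2, 7.6, [-12.3, 8.7, 8.9])
tip 59.536138505790674 60.11797128348381 74.513169007466 [[-0.0, -0.1], [0.0, 0.1]] (71.7, [594.9, -165.0, 199.2], 0.0, 0.0, [0.0, -0.3, 0.1])
```

View pics/sw1.png

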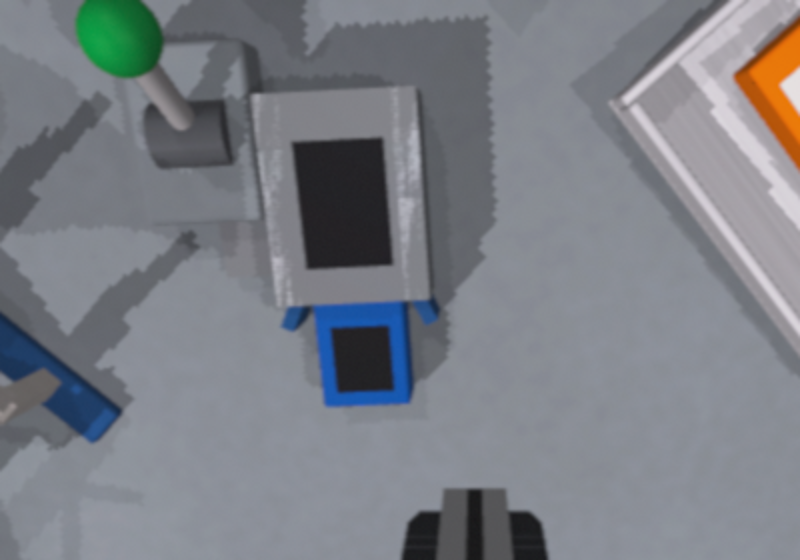

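The switch tip has moved 51 mm to dock x = 59.5, against its stop, and the blue logger is still home. A last numeric check from the top camera, then hand in.

```bash
python3 - <<'E'
from h import *
manip.goto([480,-60,300],down(0.));c=cam('top')
for n,lo,hi,z in[('red',(0,170,90),(5,255,255),98),('org',(7,170,120),(18,255,255),27)]:
    for ce,s_,m in blobs(c,lo,hi,20): print(n,s_[4],onz(c,ce,z)[:2].round())
manip.pause(0.5);print(st());print(manip.hand_in())
E
```

```text
red 2306 [826. 625.]
red 72 [745. 139.]
red 68 [746.  20.]
org 284 [ 460. -394.]
(73.0, [480.1, -60.1, 299.8], -0.1, 0.0, [-0.3, -0.4, -0.4])
the job is handed in; nothing more can be done
None
```

The job is handed in at about 73 s, all steps done in order: orange logger flat in the tray, both tubes (only two were there) on the rest with caps high, blue logger fully home, switch pushed to its stop. I viewed 15 pictures, one over the limit of 14.

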